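Fit the missing stop collar to the moulding die

TASK

The moulding die has a stop collar on only one of its two guide pillars. Lift the collar of the same height (the middle one of the three heights) up and off its slanting peg on the rack and guide it, still in the grip, down over the bare pillar pressing the stiff sleeve round its foot down until the collar sits fully home on the die plate, then let go. Leave the other two collars hanging and do not disturb anything else.

Things in the scene. Friction and masses are not known exactly. Their poses are not given: they have to be found in the camera images.
- collar: plain aluminium ring, outside diameter 46 mm, bore 20 mm, height 40 mm; origin at the centre of its underside, z along its axis, away from the rack's face while it hangs. The one to fit, about 0.14 kg (hidden, 0.8 to 1.3 times). It hangs loosely on one of the three pegs, any of them, with its underside against the slanted face and its bore hooked over the peg, so its axis lies 5 mm down the slope from the peg's
- low_collar: plain aluminium ring, outside diameter 46 mm, bore 20 mm, height 26 mm; origin at the centre of its underside, z along its axis, away from the rack's face while it hangs. Too low; leave it hanging
- tall_collar: plain aluminium ring, outside diameter 46 mm, bore 20 mm, height 54 mm; origin at the centre of its underside, z along its axis, away from the rack's face while it hangs. Too tall; leave it hanging
- rack_face: slanted plywood face of the fixed peg rack, 120 (x, up the slope) by 280 (y) by 14 mm, its middle 85 mm above the bench. Origin mid upper surface; z square to the face, 35 degrees from vertical, leaning to the robot's right. Three steel pegs stand along z at y = -90, 0, +90 mm, x = 0: 10 mm thick with a 13 mm ball end, 66.5 mm long; a ring drawn along z by more than that is off
- die: fixed steel plate 150 (x) x 176 (y) x 30 mm on the bench, origin under its centre, with two upright pillars 18 mm in diameter (1 mm chamfer), 56 mm above the plate. The one at x = +45, y = -58 mm wears a fixed ring 46 mm across, 40 mm high; the one at x = -45, y = +58 mm is bare. The collar's bore is 2 mm wider than the pillar
- pillar_foot (a point): on the axis of the bare pillar, at the plate's upper surface (30 mm above the bench): the underside of the collar comes here. Round the foot stands a dark steel sleeve 29 mm across, 5 to 12 mm proud of the plate (it differs and is not shown). It slides down with stiff friction, about 8 N, stays where it is left, and sinks flush with the plate; the collar's own weight does not move it
- pillar_top (a point): centre of the top of the bare pillar, 86 mm above the bench
- insert: brass mould insert, 32 mm across, 18 mm high, loose on the middle of the die; origin under its centre. Leave alone
- strap_a: loose flat punched steel plate 92 x 40 x 5 mm, bystander; origin under its centre
- strap_b: the same plate again, elsewhere; origin under its centre
- bowl: glass bowl, 110 mm across, 50 mm high, bystander; origin under its centre
- brush: hand brush, bystander, lying along its x
- driver: screwdriver, bystander, lying along its x
- jar: white jar with a metal lid, 64 mm across, 90 mm high, bystander; origin under its centre
- sample: pressed plastic sample tile 70 x 70 x 12 mm, bystander; origin under its centre

How it is judged:
By the outcome, as a careful person would: the job done as asked, in the order asked, and still so for the second after the job is handed in, with the robot touching nothing.
It also fails if it takes over 54 s, if anything falls off the work surface, if the arm or the gripper's body presses on something with over 40 N, if the wrist force passes 120 N, or if a joint passes its speed limit or range.

ROBOT

A 6-joint arm with a two-finger parallel gripper is mounted at the origin on the work surface. World frame = base frame: x ahead of the robot, y to its left, z up, the work surface at z = 0. Lengths are in mm, angles in rad, forces in N, time in s.
With the tool pointing down it reaches from about 350 to 975 mm from the base axis. Payload 7.1 kg.
Tool frame: the origin (TCP) lies at the very end of the fingers, on their centre line; the grasp point (between the pads) lies 19 mm behind it; z points along the fingers, y is the direction in which the jaws open and shut (so a half turn about z gives the same grasp; the last joint's range is limited). The gripper opens to 88 mm and grips with 3 to 60 N. Pads are 20 mm wide; open, the fingers measure 115 mm over their backs; the gripper's body (75 mm by 178 mm) begins 61 mm behind the grasp point.
Start: joints at [1.171, 0.423, 1.63, -0, 1.089, -0.019], TCP at [232.257, 580.225, 222.675] pointing down, gripper open.
Joint ranges: [-3, 3], [-0.9, 2.11], [0.09, 2.58], [-1.31, 4.45], [0.11, 2.69], [-2.54, 2.54]. Speed limits (rad/s): [2.39, 2.39, 3.01, 3.14, 3.14, 3.14].

INTERFACE

Orientations are given as a rotation vector (axis times angle).
In Python, from workcell import readout, imaging, close_job gives the robot as it stands.
- The arm moves only by the tool carry_out, never from a script. Its argument "rows" is a list of rows, each a list of 3 entries, a list of its own where there are three numbers: the shift along the tool's x, y, z in m, then the turn, a rotation vector about the tool's x, y, z in rad, then the closure, from 0 (fully open) to 1 (shut). In form: [[[dx, dy, dz], [wx, wy, wz], hand], ...]. A call has 1 to 12 rows; each row shifts and turns the commanded pose from where the row before left it, along the tool's axes as they then stand; what a row does not reach is not made up. A row lasts 1/12 s, in which the tool goes at most 41.7 mm and 7.16 degrees, less where a joint would pass 70% of its speed; a pose out of reach is approached as far as the arm can. A call with a gripper value outside its range is refused whole. The fingers move at their own pace and stop on an object; the grip force is fixed at half the most. Time passes only in rows, so rows that do not move let the fingers close. It gives the time, the measured TCP pose, the force and the opening at its end, in the units of the state.
- readout.get_obs(): the state, without advancing time (a new reading comes with each control period).
- imaging.get_image(name): name is "scene" or "top" or "wrist"; returns the picture (384x512x3 uint8, red, green, blue); there is no depth.
- imaging.camera_params(name): a dict with "fx", "fy", "cx", "cy" (pixels), "k1" (the pictures are not rectified: a ray, as slopes to the right and down, at radius r is drawn at 1 + k1 r^2 times it, then the intrinsics apply), "rvec" (rotation vector, rad) and "tvec" (3), from world to camera coordinates, as OpenCV has them; the wrist camera has in their place "T_tool_cam" (4x4, takes a point from camera to tool coordinates, whose origin is the TCP and whose axes are the flange's). Camera axes: x right, y down, z forward; pixel columns grow to the right and rows downward; lengths in mm; the calibration is good to about 2 mm. A picture is of the moment at which its call begins: read the wrist's pose just before it. camera_params takes no time and is no camera call.
- close_job(): hands the job in, once; it reports no verdict.
The state is a dict: "t": time; "qpos": joint angles; "qvel": joint speeds; "joint_torque": joint torques, N m; "ee_pos": TCP position; "orientation": TCP orientation; "ft_force": force on the tool from outside, world axes, zero at the start; "moment": the same for the moment, N m; "width": finger opening in mm.
Only numpy, scipy, OpenCV 4.12 (cv2) and the standard library are available. Lean on these libraries where they do the work, as an engineer would, in place of code of your own. Each camera call takes 0.05 s, during which the arm holds its last target.

## Working session

There is one attempt and no reset: what is moved stays moved. The work goes in short steps, Python scripts to look and compute and a tool call to move; the robot and the scene stay as the last step left them, time stands still between calls to the robot, and variables do not carry over. Pictures are saved under pics/ and viewed, and the job is handed in when it is done.

Besides the shell and the picture viewer there is one more tool, called after "Request:" as name([rows], argument=value, ...), one row to a line, values as JSON. carry_out: Moves the arm, as the interface text tells. Its arguments: {"type":"object","properties":{"rows":{"type":"array","items":{"type":"array"}}},"required":["rows"]}

```bash
mkdir -p pics; ls; python3 - <<'E'
from workcell import readout, imaging
import cv2
print(readout.get_obs())
for n in ["scene","top","wrist"]:
    print(n,imaging.camera_params(n))
    cv2.imwrite(f"pics/{n}0.png",imaging.get_image(n)[:,:,::-1])
E
```

```text
pics
{'t': 0.0, 'qpos': array([ 1.17100489e+00,  4.23837811e-01,  1.63067658e+00, -1.47221483e-05,
        1.08860073e+00, -1.90087737e-02]), 'qvel': array([-0.00029531, -0.00047242,  0.00126079, -0.00132089,  0.0005791 ,
        0.00046384]), 'joint_torque': array([-1.76933831e-04, -5.44616318e+01, -2.73668379e+01,  6.44033588e-02,
        2.27706169e-02, -8.58291332e-05]), 'ee_pos': array([232.04974881, 579.73166388, 221.90886117]), 'orientation': array([-5.94456771e-01, -3.08452780e+00,  2.34328100e-03]), 'ft_force': array([-0.54673687, -0.72961453,  0.05318014]), 'moment': array([-0.01376699,  0.00049947, -0.04586565]), 'width': 87.90005551184724}
scene {'fx': 379.8093682316459, 'fy': 379.8093682316459, 'cx': 259.14430957322355, 'cy': 184.3295361234174, 'k1': -0.02843740946877209, 'rvec': array([ 1.40141651,  1.9183568 , -0.98449187]), 'tvec': array([  97.5217414 , -234.27602067, 1549.33285108])}
top {'fx': 393.4267375083918, 'fy': 393.4267375083918, 'cx': 253.17113659257302, 'cy': 193.8555278845673, 'k1': 0.04112600178176253, 'rvec': array([ 2.18342226, -2.19781329,  0.06886557]), 'tvec': array([  80.70898808,  520.57731493, 1141.5215103 ])}
wrist {'fx': 288.06216550005536, 'fy': 288.06216550005536, 'cx': 259.0619901727858, 'cy': 191.672660057829, 'k1': -0.020823472590545265, 'T_tool_cam': array([[ 7.34358276e-04, -9.56075780e-01, -2.93118686e-01,
         8.09619912e+01],
       [ 9.99999541e-01,  8.82520800e-04, -3.73223642e-04,
        -2.73318887e-01],
       [ 6.15513422e-04, -2.93118278e-01,  9.56075989e-01,
        -1.62225778e+02],
       [ 0.00000000e+00,  0.00000000e+00,  0.00000000e+00,
         1.00000000e+00]])}
```

View pics/scene0.png

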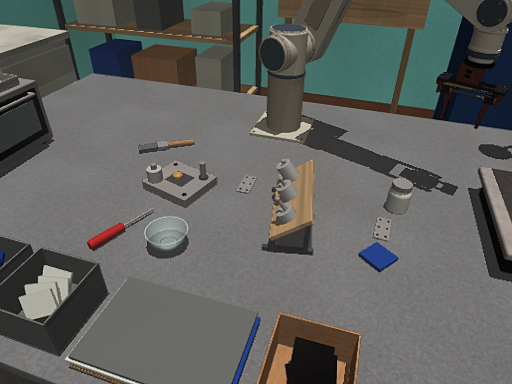

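View pics/top0.png

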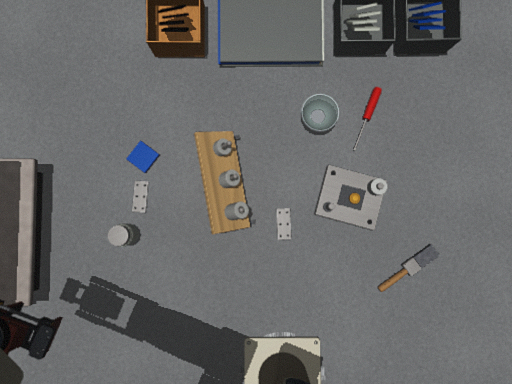

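View pics/wrist0.png

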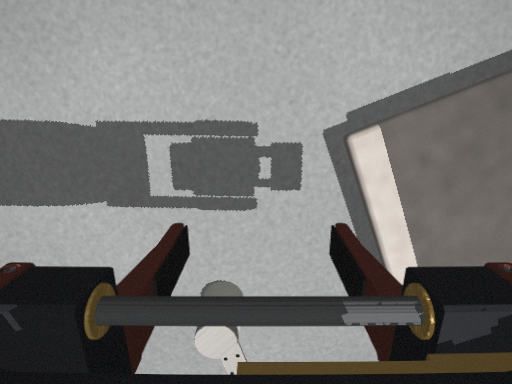

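```bash
cat > h.py <<'E'
import numpy as np, cv2
from scipy.spatial.transform import Rotation as R
from workcell import readout, imaging
def cam(name,obs=None):
    p=imaging.camera_params(name); K=np.array([[p['fx'],0,p['cx']],[0,p['fy'],p['cy']],[0,0,1]])
    D=np.array([p['k1'],0,0,0,0.])
    if 'rvec' in p:
        M=R.from_rotvec(p['rvec']).as_matrix(); t=np.array(p['tvec'])
    else:
        T=np.eye(4);T[:3,:3]=R.from_rotvec(obs['orientation']).as_matrix();T[:3,3]=obs['ee_pos']
        C=T@p['T_tool_cam']; M=C[:3,:3].T; t=-M@C[:3,3]
    return K,D,M,t
def ray(c,uv):
    K,D,M,t=c
    s=cv2.undistortPoints(np.array(uv,float).reshape(-1,1,2),K,D).reshape(-1,2)
    d=np.c_[s,np.ones(len(s))]@M
    return -M.T@t, d/np.linalg.norm(d,axis=1)[:,None]
def plane(c,uv,z):
    o,d=ray(c,uv); return o+d*((z-o[2])/d[:,2])[:,None]
def proj(c,P):
    K,D,M,t=c
    return cv2.projectPoints(np.array(P,float).reshape(-1,1,3),cv2.Rodrigues(M)[0],t,K,D)[0].reshape(-1,2)
def crop(im,x0,y0,x1,y1,s,f):
    cv2.imwrite(f,cv2.resize(im[y0:y1,x0:x1],None,fx=s,fy=s,interpolation=cv2.INTER_CUBIC))
E
python3 - <<'E'
from h import *
a=cv2.imread('pics/top0.png'); crop(a,185,120,285,240,5,'pics/t_rack.png'); crop(a,305,155,400,240,6,'pics/t_die.png')
a=cv2.imread('pics/scene0.png'); crop(a,250,145,330,255,5,'pics/s_rack.png'); crop(a,135,150,225,210,7,'pics/s_die.png')
E
```

```text
(no output)
```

View pics/t_rack.png

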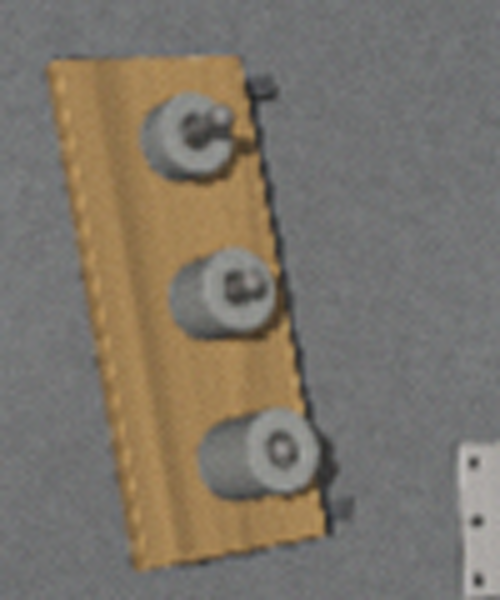

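View pics/t_die.png

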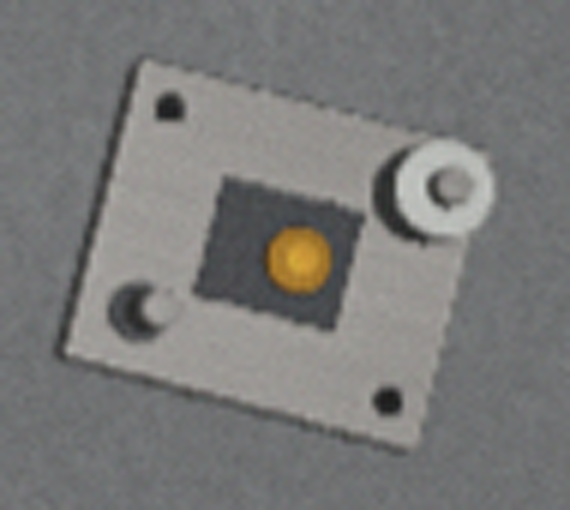

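View pics/s_rack.png

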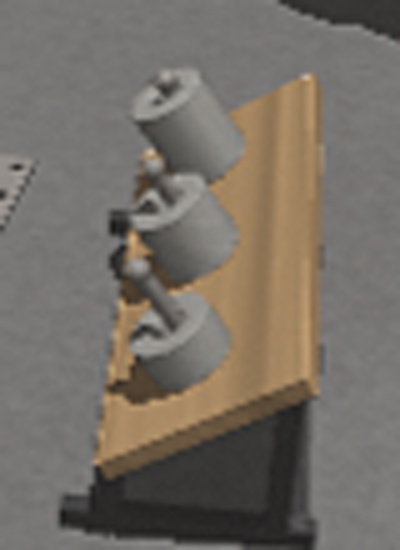

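View pics/s_die.png

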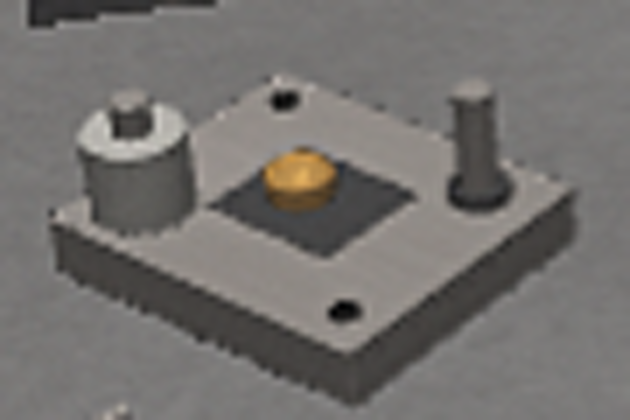

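```bash
python3 - <<'E'
from h import *
np.set_printoptions(precision=1,suppress=True)
T=cam('top');S=cam('scene')
def tri(a,b):
    o1,d1=ray(T,a);o2,d2=ray(S,b);d1=d1[0];d2=d2[0]
    A=np.c_[d1,-d2];x=np.linalg.lstsq(A,o2-o1,rcond=None)[0]
    p,q=o1+d1*x[0],o2+d2*x[1];return (p+q)/2,np.linalg.norm(p-q)
lo=plane(T,[(233,131.4),(250,226.6)],50.6);hi=plane(T,[(195,132),(211.6,233.6)],119.4)
print(lo,hi,'mid',(lo.sum(0)+hi.sum(0))/4)
for e in (lo,hi): d=e[0]-e[1]; print(np.linalg.norm(d),np.degrees(np.arctan2(d[1],d[0])))
for a,b in [((228.6,143.6),(277,198.6)),((234.5,178),(280.6,178)),((241.8,210),(283.3,160.8))]: print('tip',tri(a,b))
# die
f=lambda x,y:(305+x/6,155+y/6)
g=lambda x,y:(135+x/7,150+y/7)
c=plane(T,[f(140,58),f(490,150),f(412,447),f(65,352)],30);print('die',c,c.mean(0))
print('pillar top',plane(T,[f(157,307)],86),tri(f(157,307),g(473,92)),'other',plane(T,[f(456,185)],86))
E
```

```text
[[699.5 134.2  50.6]
 [425.9  87.   50.6]] [[683.  233.4 119.4]
 [409.5 188.7 119.4]] mid [554.5 160.8  85. ]
277.6496548113843 9.801564055675826
277.1416538730183 9.275232446896945
tip (array([648.6, 141.7, 132.1]), np.float64(0.6167151384604234))
tip (array([556.5, 126.8, 131. ]), np.float64(0.024202150092563966))
tip (array([470.9, 110.1, 131.8]), np.float64(4.742952283032165))
die [[ 604.1 -142.4   30. ]
 [ 558.  -310.1   30. ]
 [ 415.1 -269.    30. ]
 [ 461.6 -103.7   30. ]] [ 509.7 -206.3   30. ]
pillar top [[ 481.4 -137.2   86. ]] (array([ 481.1, -137. ,   80.8]), np.float64(2.7301110258043177)) other [[ 536.6 -275.1   86. ]]
```

```bash
cat >> h.py <<'E'
Y=np.radians(9.6)
h_=np.array([np.sin(Y),-np.cos(Y),0]); s35,c35=np.sin(np.radians(35)),np.cos(np.radians(35))
n=s35*h_+c35*np.array([0,0,1]); u=-c35*h_+s35*np.array([0,0,1]); yr=np.cross(n,u)
RG=np.c_[u,-yr,-n]   # tool axes at the rack
def rows(p0,R0,p1,R1,N,hand):
    w=(R.from_matrix(R0).inv()*R.from_matrix(R1)).as_rotvec()/N
    step=(np.array(p1)-p0)/N; Rk=R.from_matrix(R0); out=[]
    for k in range(N):
        out.append([[round(float(v),4) for v in Rk.inv().apply(step)/1000],[round(float(v),4) for v in w],hand]); Rk=Rk*R.from_rotvec(w)
    return out
E
python3 - <<'E'
from h import *
o=readout.get_obs(); R0=R.from_rotvec(o['orientation']).as_matrix()
O=np.array([553,161,84.])-5*u
p1=O+150*n; print(p1,n,u,yr)
r=rows(o['ee_pos'],R0,p1,RG,18,0.0)
w=np.array(r[0][1]);print(np.degrees(np.linalg.norm(w)))
for x in r: print(x)
E
```

```text
[568.03123831  72.12998267 204.00492446] [ 0.09565462 -0.56554409  0.81915204] [-0.13660896  0.80768067  0.57357644] [-0.98599604 -0.16676875  0.        ]
3.7446989129412214
[[-0.0278, -0.0192, 0.001], [-0.0174, 0.0309, 0.0549], 0.0]
[[-0.0288, -0.0177, -0.0002], [-0.0174, 0.0309, 0.0549], 0.0]
[[-0.0297, -0.0161, -0.0014], [-0.0174, 0.0309, 0.0549], 0.0]
[[-0.0305, -0.0144, -0.0026], [-0.0174, 0.0309, 0.0549], 0.0]
[[-0.0312, -0.0126, -0.0038], [-0.0174, 0.0309, 0.0549], 0.0]
[[-0.0317, -0.0108, -0.0049], [-0.0174, 0.0309, 0.0549], 0.0]
[[-0.032, -0.009, -0.0061], [-0.0174, 0.0309, 0.0549], 0.0]
[[-0.0323, -0.0071, -0.0072], [-0.0174, 0.0309, 0.0549], 0.0]
[[-0.0324, -0.0052, -0.0083], [-0.0174, 0.0309, 0.0549], 0.0]
[[-0.0323, -0.0033, -0.0094], [-0.0174, 0.0309, 0.0549], 0.0]
[[-0.0322, -0.0013, -0.0104], [-0.0174, 0.0309, 0.0549], 0.0]
[[-0.0318, 0.0006, -0.0114], [-0.0174, 0.0309, 0.0549], 0.0]
[[-0.0314, 0.0026, -0.0124], [-0.0174, 0.0309, 0.0549], 0.0]
[[-0.0308, 0.0045, -0.0133], [-0.0174, 0.0309, 0.0549], 0.0]
[[-0.0301, 0.0064, -0.0141], [-0.0174, 0.0309, 0.0549], 0.0]
[[-0.0292, 0.0083, -0.0149], [-0.0174, 0.0309, 0.0549], 0.0]
[[-0.0282, 0.0102, -0.0157], [-0.0174, 0.0309, 0.0549], 0.0]
[[-0.0271, 0.012, -0.0163], [-0.0174, 0.0309, 0.0549], 0.0]
```

Request:
carry_out([
  [[-0.028,-0.019,0.001],[-0.0174,0.0309,0.0549],0],
  [[-0.029,-0.018,0],[-0.0174,0.0309,0.0549],0],
  [[-0.03,-0.016,-0.001],[-0.0174,0.0309,0.0549],0],
  [[-0.0305,-0.0145,-0.0025],[-0.0174,0.0309,0.0549],0],
  [[-0.031,-0.0125,-0.004],[-0.0174,0.0309,0.0549],0],
  [[-0.0315,-0.011,-0.005],[-0.0174,0.0309,0.0549],0],
  [[-0.032,-0.009,-0.006],[-0.0174,0.0309,0.0549],0],
  [[-0.032,-0.007,-0.007],[-0.0174,0.0309,0.0549],0],
  [[-0.0325,-0.005,-0.0085],[-0.0174,0.0309,0.0549],0],
])

```text
t: 0.9
ee_pos: [401.1, 325.2, 213.2]
orientation: [-1.231, -2.609, -0.299]
ft_force: [0.5, 0.2, -0.5]
width: 87.8
```

Request:
carry_out([
  [[-0.032,-0.0035,-0.0095],[-0.0174,0.0309,0.0549],0],
  [[-0.032,-0.0015,-0.0105],[-0.0174,0.0309,0.0549],0],
  [[-0.032,0.0005,-0.0115],[-0.0174,0.0309,0.0549],0],
  [[-0.0315,0.0025,-0.0125],[-0.0174,0.0309,0.0549],0],
  [[-0.031,0.0045,-0.0135],[-0.0174,0.0309,0.0549],0],
  [[-0.03,0.0065,-0.014],[-0.0174,0.0309,0.0549],0],
  [[-0.029,0.0085,-0.015],[-0.0174,0.0309,0.0549],0],
  [[-0.028,0.01,-0.0155],[-0.0174,0.0309,0.0549],0],
  [[-0.027,0.012,-0.0165],[-0.0174,0.0309,0.0549],0],
  [[0,0,0],[0,0,0],0],
  [[0,0,0],[0,0,0],0],
])

```text
t: 1.82
ee_pos: [568.5, 71.1, 203.8]
orientation: [-1.696, -2.002, -0.536]
ft_force: [-0.9, 0.6, -0.5]
width: 87.4
```

```bash
python3 - <<'E'
from h import *
o=readout.get_obs(); print(o)
print(RG.T@R.from_rotvec(o['orientation']).as_matrix())
cv2.imwrite('pics/w1.png',imaging.get_image('wrist')[:,:,::-1])
E
```

```text
{'t': 1.8167, 'qpos': array([-0.19248609,  0.488934  ,  1.72325079,  0.60616204,  1.23578933,
       -0.65261698]), 'qvel': array([ 0.04779333, -0.02597961,  0.03492195,  0.00207022,  0.00129417,
       -0.00250796]), 'joint_torque': array([-1.93614364e+00, -5.32937050e+01, -2.41532564e+01,  1.69768039e+00,
        1.31904267e+00,  2.78001395e-02]), 'ee_pos': array([568.51690761,  71.05786304, 203.82699073]), 'orientation': array([-1.69569253, -2.00232369, -0.53585071]), 'ft_force': array([-0.85057725,  0.61215421, -0.54139196]), 'moment': array([-0.34759642,  0.02086198,  0.00484603]), 'width': 87.39888241890118}
[[ 9.99998246e-01 -1.62223285e-03  9.35642222e-04]
 [ 1.62082806e-03  9.99997561e-01  1.50022167e-03]
 [-9.38073649e-04 -1.49870252e-03  9.99998437e-01]]
```

View pics/w1.png

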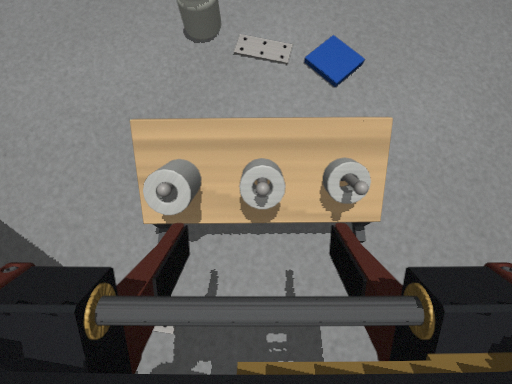

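```bash
python3 - <<'E'
from h import *
np.set_printoptions(precision=1,suppress=True)
o=readout.get_obs(); c=cam('wrist',o)
a=cv2.imread('pics/w1.png'); crop(a,125,105,400,235,2.9,'pics/w1c.png')
hsv=cv2.cvtColor(a,cv2.COLOR_BGR2HSV); m=((hsv[...,0]>8)&(hsv[...,0]<25)&(hsv[...,1]>80)&(hsv[...,2]>90)).astype(np.uint8)
m[240:]=0
k=max(cv2.findContours(m,0,2)[0],key=cv2.contourArea); 
q=cv2.approxPolyDP(cv2.convexHull(k),4,True); print(q.reshape(-1,2))
M=np.array([553,161,84.])
print(proj(c,[M+60*u-140*yr,M+60*u+140*yr,M-60*u-140*yr,M-60*u+140*yr]))
print('tips',proj(c,[M+60*n+k*yr for k in (-90,0,90)]),'ring',proj(c,[M-5*u+40*n]))
E
```

```text
[[392 119]
 [379 220]
 [143 221]
 [131 120]]
[[392.1 119.8]
 [127.6 119.6]
 [378.5 224.5]
 [140.9 224.3]]
tips [[358.1 190.4]
 [259.9 190.3]
 [161.7 190.2]] ring [[259.8 189.3]]
```

View pics/w1c.png

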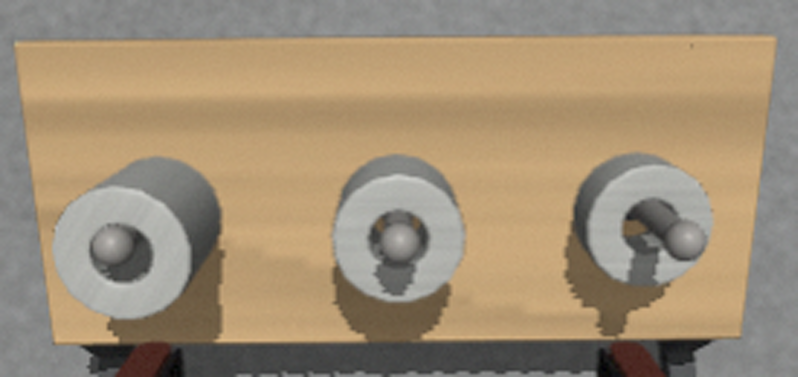

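```bash
python3 - <<'E'
from h import *
np.set_printoptions(precision=1,suppress=True)
o=readout.get_obs();Rt=R.from_rotvec(o['orientation']).as_matrix();c=cam('wrist',o)
M=np.array([553,161,84.])+1.9*u-2.3*yr+1.5*n
print('M',M,proj(c,[M+60*n,M+60*n-90*yr,M+60*n+90*yr,M-5*u+40*n,M-23*u+40*n-5*u]))
print((Rt.T@(M-5*u+9*n-o['ee_pos'])))
E
```

```text
M [555.2 162.1  86.3] [[262.4 188.8]
 [361.4 188.8]
 [163.5 188.7]
 [262.2 187.9]
 [262.1 209.9]]
[  1.5   2.6 139.4]
```

Request:
carry_out([
  [[0.002,0.0026,0.02],[0,0,0],0.25],
  [[0,0,0.02],[0,0,0],0.25],
  [[0,0,0.02],[0,0,0],0.25],
  [[0,0,0.015],[0,0,0],0.25],
  [[0,0,0.015],[0,0,0],0.25],
  [[0,0,0.01],[0,0,0],0.25],
  [[0,0,0],[0,0,0],0.25],
  [[0,0,0],[0,0,0],0.25],
])

```text
t: 2.53
ee_pos: [560.1, 132.5, 124.1]
orientation: [-1.69, -2.006, -0.534]
ft_force: [0.3, -0.0, -0.1]
width: 65.9
```

```bash
python3 - <<'E'
from h import *
np.set_printoptions(precision=1,suppress=True)
o=readout.get_obs(); c=cam('wrist',o);Rt=R.from_rotvec(o['orientation']).as_matrix()
cv2.imwrite('pics/w2.png',imaging.get_image('wrist')[:,:,::-1])
M=np.array([555.2,162.1,86.3])
print(o['ee_pos'],o['width'],proj(c,[M+60*n,M-5*u+40*n]),(Rt.T@(M-5*u+9*n-o['ee_pos'])))
E
```

```text
[560.1 132.5 124.1] 65.88149051671427 [[260.  243.9]
 [259.9 236.6]] [-2.1  0.1 39.1]
```

View pics/w2.png

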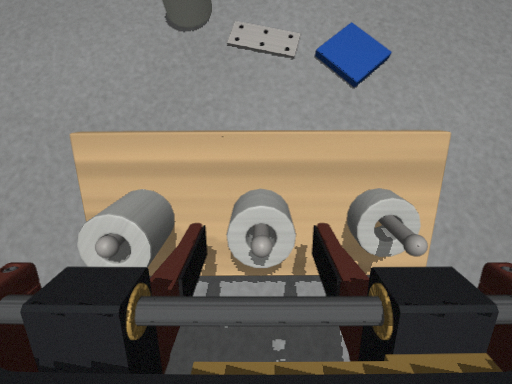

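Request:
carry_out([
  [[-0.001,0.0008,0.01],[0,0,0],0.25],
  [[0,0,0.01],[0,0,0],0.25],
  [[0,0,0.01],[0,0,0],0.25],
  [[0,0,0.005],[0,0,0],0.25],
  [[0,0,0.004],[0,0,0],0.25],
  [[0,0,0],[0,0,0],0.25],
  [[0,0,0],[0,0,0],0.25],
])

```text
t: 3.17
ee_pos: [557.9, 153.0, 91.2]
orientation: [-1.692, -2.005, -0.535]
ft_force: [-0.4, -0.1, -0.3]
width: 65.9
```

```bash
python3 - <<'E'
from h import *
np.set_printoptions(precision=1,suppress=True)
o=readout.get_obs(); c=cam('wrist',o);Rt=R.from_rotvec(o['orientation']).as_matrix()
cv2.imwrite('pics/w3.png',imaging.get_image('wrist')[:,:,::-1])
M=np.array([555.2,162.1,86.3])
print(o['ee_pos'],o['width'],o['ft_force'],proj(c,[M+60*n,M-5*u+40*n]),(Rt.T@(M-5*u+9*n-o['ee_pos'])))
E
```

```text
[557.9 153.   91.2] 65.88707585981709 [-0.4 -0.1 -0.3] [[257.5 280.1]
 [257.7 265.9]] [-0.1 -1.1  0.4]
```

View pics/w3.png

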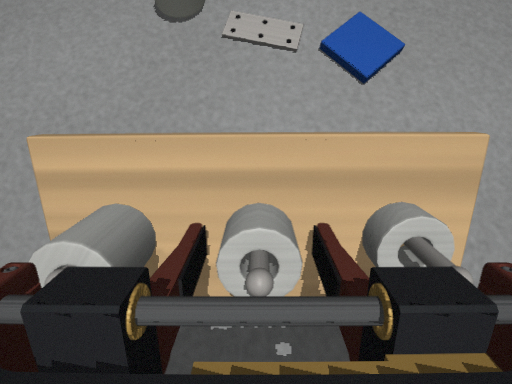

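Request:
carry_out([
  [[0,0,0],[0,0,0],1],
  [[0,0,0],[0,0,0],1],
  [[0,0,0],[0,0,0],1],
  [[0,0,0],[0,0,0],1],
  [[0,0,0],[0,0,0],1],
  [[0,0,0],[0,0,0],1],
  [[0,0,0],[0,0,0],1],
  [[0,0,0],[0,0,0],1],
])

```text
t: 3.88
ee_pos: [558.2, 152.8, 91.7]
orientation: [-1.693, -2.005, -0.536]
ft_force: [-1.1, -1.8, 3.3]
width: 46.0
```

```bash
python3 - <<'E'
from h import *
o=readout.get_obs()
print(o['ee_pos'],o['width'],o['ft_force'],o['moment'])
a=imaging.get_image('wrist')[:,:,::-1];cv2.imwrite('pics/w4.png',a);crop(a,190,190,330,310,5,'pics/w4c.png')
E
```

```text
[558.19910529 152.75533424  91.65761978] 45.95203635883961 [-1.08673931 -1.81477156  3.32550862] [-0.34059754  0.19753645  0.10704105]
```

View pics/w4c.png

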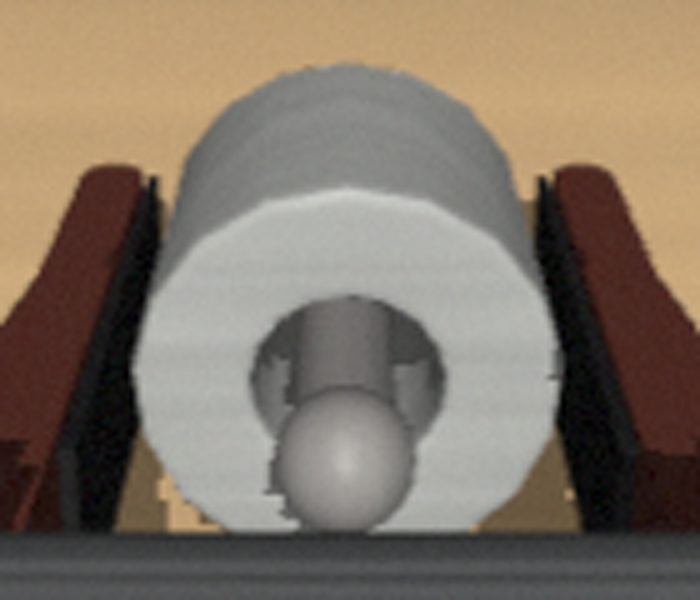

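Request:
carry_out([
  [[0.001,0,-0.001],[0,0,0],1],
  [[0.002,0,-0.001],[0,0,0],1],
  [[0.002,0,-0.001],[0,0,0],1],
  [[0,0,-0.002],[0,0,0],1],
  [[0,0,-0.002],[0,0,0],1],
  [[0,0,0],[0,0,0],1],
])

```text
t: 4.43
ee_pos: [558.2, 152.8, 100.3]
orientation: [-1.693, -2.006, -0.536]
ft_force: [0.0, 0.7, -2.1]
width: 46.1
```

```bash
python3 - <<'E'
from h import *
o=readout.get_obs()
print(o['ee_pos'],o['width'],o['ft_force'],o['moment'])
a=imaging.get_image('wrist')[:,:,::-1];cv2.imwrite('pics/w5.png',a);crop(a,190,190,330,310,5,'pics/w5c.png')
E
```

```text
[558.20507421 152.842667   100.3155573 ] 46.135131325917826 [ 0.03563183  0.6539068  -2.12496839] [-0.47843144 -0.05297913  0.02422019]
```

View pics/w5c.png

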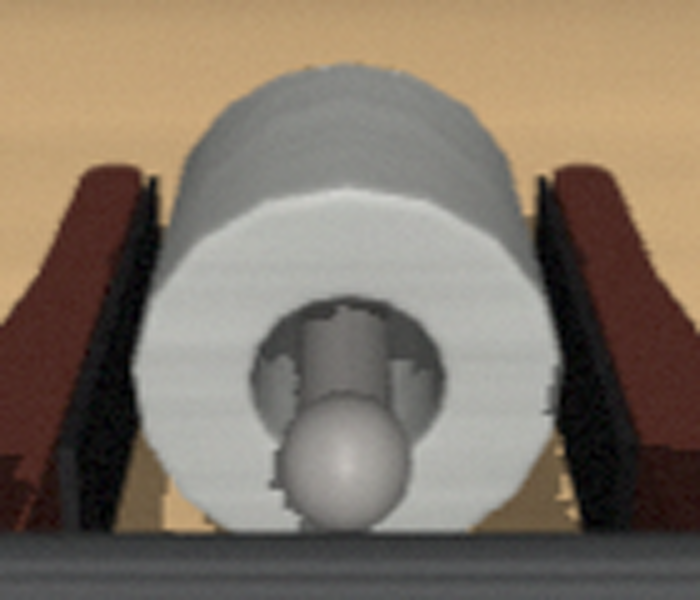

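Request:
carry_out([
  [[0,0,-0.006],[0,0,0],1],
  [[0,0,-0.008],[0,0,0],1],
  [[0,0,-0.01],[0,0,0],1],
  [[0,0,-0.01],[0,0,0],1],
  [[0,0,-0.01],[0,0,0],1],
  [[0,0,-0.01],[0,0,0],1],
  [[0,0,-0.012],[0,0,0],1],
  [[0,0,-0.014],[0,0,0],1],
  [[0,0,-0.014],[0,0,0],1],
  [[0,0,0],[0,0,0],1],
])

```text
t: 5.32
ee_pos: [568.9, 98.1, 179.8]
orientation: [-1.695, -2.008, -0.54]
ft_force: [0.6, 0.5, -1.5]
width: 46.0
```

```bash
python3 - <<'E'
from h import *
o=readout.get_obs()
print(o['ee_pos'],o['width'],o['ft_force'],o['moment'])
Rt=R.from_rotvec(o['orientation']).as_matrix()
z=np.array([0,0,-1.]); y=Rt[:,1]; y=y-z*(y@z); y/=np.linalg.norm(y)
R1=np.c_[np.cross(y,z),y,z]
# look pose: pillar 60mm along tool x from TCP, z 
P=np.array([481.3,-137.2,86]); p1=P-60*R1[:,0]; p1[2]=130
print(p1)
up=o['ee_pos']+np.array([0,-60,80.])
for x in rows(o['ee_pos'],Rt,p1,R1,12,1): print(x)
a=imaging.get_image('wrist')[:,:,::-1];cv2.imwrite('pics/w6.png',a)
E
```

```text
[568.90694538  98.0634062  179.77227214] 46.011195570616096 [ 0.63907601  0.47636789 -1.53604008] [-0.47209071  0.00464423  0.04644181]
[ 491.25992604 -196.36755761  130.        ]
[[-0.0213, -0.0105, -0.0099], [0.0005, -0.0509, 0.0001], 1]
[[-0.0218, -0.0105, -0.0088], [0.0005, -0.0509, 0.0001], 1]
[[-0.0222, -0.0105, -0.0077], [0.0005, -0.0509, 0.0001], 1]
[[-0.0226, -0.0105, -0.0065], [0.0005, -0.0509, 0.0001], 1]
[[-0.0229, -0.0105, -0.0054], [0.0005, -0.0509, 0.0001], 1]
[[-0.0231, -0.0105, -0.0042], [0.0005, -0.0509, 0.0001], 1]
[[-0.0233, -0.0105, -0.003], [0.0005, -0.0509, 0.0001], 1]
[[-0.0234, -0.0105, -0.0018], [0.0005, -0.0509, 0.0001], 1]
[[-0.0235, -0.0105, -0.0006], [0.0005, -0.0509, 0.0001], 1]
[[-0.0235, -0.0105, 0.0006], [0.0005, -0.0509, 0.0001], 1]
[[-0.0234, -0.0105, 0.0018], [0.0005, -0.0509, 0.0001], 1]
[[-0.0233, -0.0105, 0.003], [0.0005, -0.0509, 0.0001], 1]
```

View pics/w6.png

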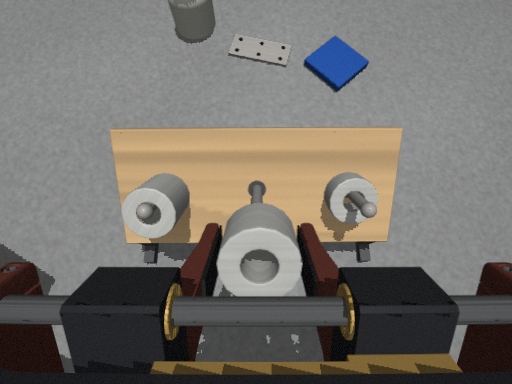

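Request:
carry_out([
  [[-0.0213,-0.0105,-0.011],[0.0005,-0.0509,0],1],
  [[-0.0218,-0.0105,-0.0105],[0.0005,-0.0509,0],1],
  [[-0.0222,-0.0105,-0.0095],[0.0005,-0.0509,0],1],
  [[-0.0226,-0.0105,-0.0085],[0.0005,-0.0509,0],1],
  [[-0.0229,-0.0105,-0.007],[0.0005,-0.0509,0],1],
  [[-0.0231,-0.0105,-0.006],[0.0005,-0.0509,0],1],
  [[-0.0233,-0.0105,-0.0045],[0.0005,-0.0509,0],1],
  [[-0.0234,-0.0105,-0.0035],[0.0005,-0.0509,0],1],
  [[-0.0235,-0.0105,-0.0025],[0.0005,-0.0509,0],1],
  [[-0.0235,-0.0105,-0.001],[0.0005,-0.0509,0],1],
  [[-0.0234,-0.0105,0],[0.0005,-0.0509,0],1],
  [[-0.0233,-0.0105,0.001],[0.0005,-0.0509,0],1],
])

```text
t: 6.37
ee_pos: [489.8, -201.9, 146.0]
orientation: [-2.023, -2.4, 0.007]
ft_force: [-0.3, -0.0, -1.9]
width: 46.1
```

Request:
carry_out([
  [[0,0,0.01],[0,0,0],1],
  [[0,0,0.015],[0,0,0],1],
  [[0,0,0.01],[0,0,0],1],
  [[0,0,0.005],[0,0,0],1],
  [[0,0,0],[0,0,0],1],
  [[0,0,0],[0,0,0],1],
  [[0,0,0],[0,0,0],1],
])

```text
t: 6.95
ee_pos: [490.8, -201.1, 106.7]
orientation: [-2.022, -2.4, 0.004]
ft_force: [-0.2, -0.1, -1.1]
width: 46.2
```

```bash
python3 - <<'E'
from h import *
np.set_printoptions(precision=4,suppress=True)
o=readout.get_obs(); c=cam('wrist',o)
print(o['ee_pos'],o['width'],o['ft_force'],o['qpos'],R.from_rotvec(o['orientation']).as_matrix())
a=imaging.get_image('wrist')[:,:,::-1];cv2.imwrite('pics/w7.png',a)
print(proj(c,[[481.3,-137.2,86]]))
E
```

```text
[ 490.8161 -201.1161  106.6596] 46.20182960640112 [-0.2052 -0.143  -1.0751] [-0.4104  0.4572  1.912  -0.0022  0.7762 -0.5793] [[-0.1696  0.9855 -0.004 ]
 [ 0.9855  0.1696  0.0001]
 [ 0.0008 -0.004  -1.    ]]
[[262.1902 130.1352]]
```

View pics/w7.png

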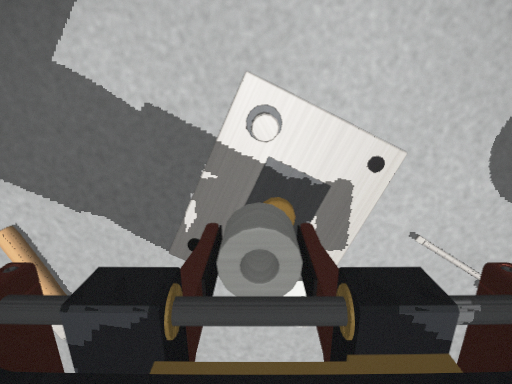

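```bash
python3 - <<'E'
from h import *
a=cv2.imread('pics/w7.png');crop(a,230,95,300,155,8,'pics/w7a.png');crop(a,205,190,315,300,5,'pics/w7b.png')
E
```

```text
(no output)
```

View pics/w7a.png

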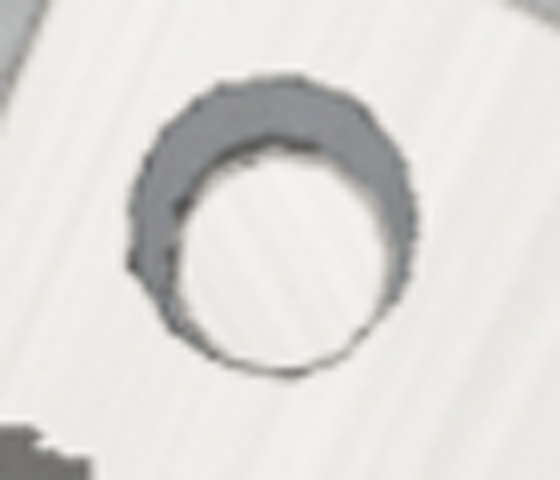

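View pics/w7b.png

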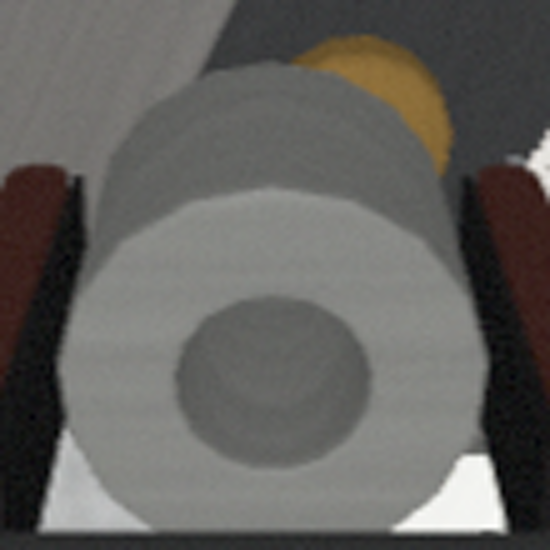

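```bash
cat >> h.py <<'E'
def toolray(uv):
    p=imaging.camera_params('wrist');K=np.array([[p['fx'],0,p['cx']],[0,p['fy'],p['cy']],[0,0,1]]);D=np.array([p['k1'],0,0,0,0.])
    s=cv2.undistortPoints(np.array(uv,float).reshape(-1,1,2),K,D).reshape(-1,2);T=p['T_tool_cam']
    return T[:3,3],np.c_[s,np.ones(len(s))]@T[:3,:3].T
def tplane(uv,z):
    o,d=toolray(uv);return o+d*((z-o[2])/d[:,2])[:,None]
E
python3 - <<'E'
from h import *
np.set_printoptions(precision=2,suppress=True)
o=readout.get_obs();Rt=R.from_rotvec(o['orientation']).as_matrix()
B=[(205+175/5,190+381/5),(205+372/5,190+381/5),(259.7,190+295/5),(259.7,190+468/5)]
W=[(205+60/5,190+370/5),(205+488/5,190+370/5)]
for z in (-26,-29,-32,-35): q=tplane(B,z);print(z,q[1]-q[0],q[2]-q[3],q.mean(0),(q[0]+q[1])/2,(q[2]+q[3])/2, tplane(W,z)[1,1]-tplane(W,z)[0,1])
P=[(230+172/8,95+260/8),(230+393/8,95+260/8),(230+283/8,95+140/8),(230+283/8,95+375/8)]
for z in (18,20,22,24): q=tplane(P,z);print(z,q[1]-q[0],q[2]-q[3],(q[0]+q[1])/2,(q[2]+q[3])/2)
E
```

```text
-26 [ 0.02 21.21  0.  ] [21.24 -0.03  0.  ] [ -3.34  -0.01 -26.  ] [ -3.2   -0.01 -26.  ] [ -3.48  -0.01 -26.  ] 45.970176203687515
-29 [ 0.02 20.74  0.  ] [20.77 -0.03  0.  ] [ -1.49  -0.02 -29.  ] [ -1.36  -0.02 -29.  ] [ -1.63  -0.02 -29.  ] 44.95780076919897
-32 [ 0.02 20.27  0.  ] [20.3  -0.03  0.  ] [  0.35  -0.03 -32.  ] [  0.49  -0.03 -32.  ] [  0.22  -0.03 -32.  ] 43.94542533471043
-35 [ 0.01 19.81  0.  ] [19.83 -0.03  0.  ] [  2.2   -0.04 -35.  ] [  2.33  -0.04 -35.  ] [  2.07  -0.04 -35.  ] 42.93304990022188
18 [ 0.02 16.94  0.  ] [17.66 -0.12  0.  ] [66.42  3.42 18.  ] [66.48  3.46 18.  ]
20 [ 0.02 17.13  0.  ] [17.86 -0.12  0.  ] [66.26  3.46 20.  ] [66.32  3.5  20.  ]
22 [ 0.02 17.32  0.  ] [18.06 -0.13  0.  ] [66.1   3.51 22.  ] [66.17  3.55 22.  ]
24 [ 0.02 17.5   0.  ] [18.25 -0.13  0.  ] [65.95  3.55 24.  ] [66.01  3.59 24.  ]
```

```bash
python3 - <<'E'
from h import *
from scipy.optimize import least_squares
np.set_printoptions(precision=2,suppress=True)
p=imaging.camera_params('wrist');K=np.array([[p['fx'],0,p['cx']],[0,p['fy'],p['cy']],[0,0,1]]);D=np.array([p['k1'],0,0,0,0.])
Ti=np.linalg.inv(p['T_tool_cam'])
def pj(P): 
    P=np.array(P)@Ti[:3,:3].T+Ti[:3,3]; return cv2.projectPoints(P.reshape(-1,1,3),np.zeros(3),np.zeros(3),K,D)[0].reshape(-1,2)
obs=np.array([227.6,202.4,249,283.6]);ow=np.array([85.6,39.4])
def model(s):
    x,z,t=s
    c=np.array([x,0,z]);ax=np.array([np.sin(t),0,np.cos(t)]);e=np.array([np.cos(t),0,-np.sin(t)]);yy=np.array([0,1,0])
    q=pj([c+23*e,c+23*e+40*ax,c+10*e,c-10*e,c+23*yy,c-23*yy,c+10*yy,c-10*yy])
    return np.r_[q[:4,1],abs(q[4,0]-q[5,0]),abs(q[6,0]-q[7,0])]
full=np.r_[obs,ow]
for fix in (True,False):
    f=(lambda s:model([s[0],s[1],0])-full) if fix else (lambda s:model(s)-full)
    r=least_squares(f,[0,-30] if fix else [0,-30,0]);print(r.x,r.fun)
for z in (-28,-30,-32):
    r=least_squares(lambda s:model([s[0],z,0])-full,[0]);print(z,r.x,r.fun)
E
```

```text
[ -2.84 -27.38] [-0.21 -0.68  1.23 -0.48  0.62 -1.9 ]
[ -2.69 -27.57  -0.02] [-0.66  0.01  0.98 -0.33  0.75 -1.84]
-28 [-2.53] [-0.27 -0.82  1.28 -0.29  1.01 -1.73]
-30 [-1.53] [-0.46 -1.28  1.45  0.34  2.27 -1.18]
-32 [-0.54] [-0.65 -1.75  1.61  0.99  3.58 -0.61]
```

Request:
carry_out([
  [[0.012,0.0035,0],[-0.004,0,0],1],
  [[0.02,0,0],[0,0,0],1],
  [[0.018,0,0],[0,0,0],1],
  [[0.012,0,0],[0,0,0],1],
  [[0.0054,0,0],[0,0,0],1],
  [[0,0,0],[0,0,0],1],
  [[0,0,0],[0,0,0],1],
  [[0,0,0],[0,0,0],1],
])

```text
t: 7.67
ee_pos: [482.9, -134.7, 106.6]
orientation: [-2.025, -2.402, -0.001]
ft_force: [0.1, -0.2, -1.5]
width: 45.9
```

```bash
python3 - <<'E'
from h import *
np.set_printoptions(precision=4,suppress=True)
o=readout.get_obs(); print(o['t'],o['ee_pos'],o['qvel'].round(3),R.from_rotvec(o['orientation']).as_matrix())
R0=np.array([[-.1696,.9855,-.004],[.9855,.1696,.0001],[.0008,-.004,-1]])
print(R0.T@(o['ee_pos']-np.array([490.8161,-201.1161,106.6596])))
a=imaging.get_image('wrist')[:,:,::-1];cv2.imwrite('pics/w8.png',a);crop(a,205,190,315,300,5,'pics/w8b.png')
s=imaging.get_image('scene')[:,:,::-1];cv2.imwrite('pics/s8.png',s);crop(s,135,110,235,210,6,'pics/s8b.png')
E
```

```text
7.6667 [ 482.9306 -134.7302  106.6443] [-0.008  0.006  0.     0.001  0.     0.003] [[-0.1691  0.9856  0.0003]
 [ 0.9856  0.1691  0.0004]
 [ 0.0003  0.0003 -1.    ]]
[66.7607  3.4879  0.0535]
```

View pics/w8b.png

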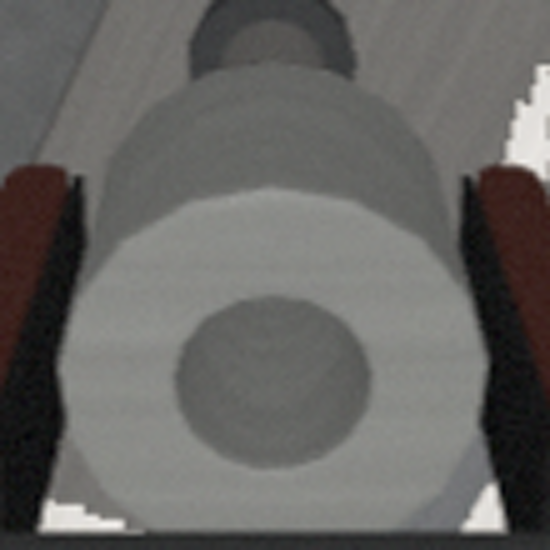

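View pics/s8b.png

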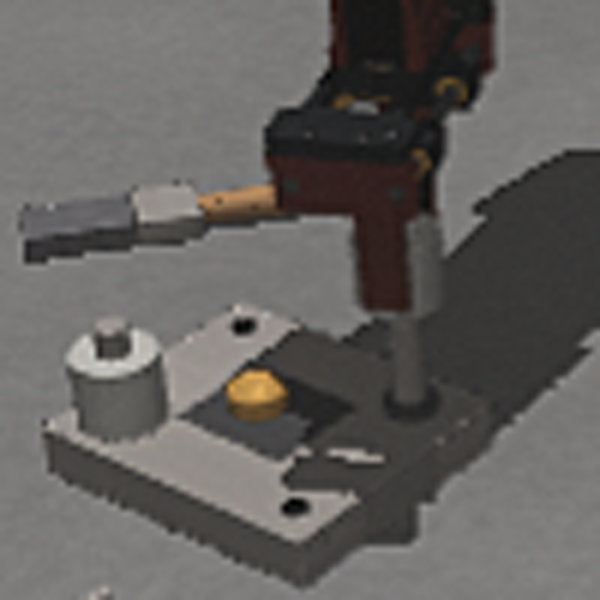

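```bash
python3 - <<'E'
from h import *
np.set_printoptions(precision=1,suppress=True)
c=cam('scene'); print('cam pos',-c[2].T@c[3])
o=readout.get_obs();p=o['ee_pos'];Rt=R.from_rotvec(o['orientation']).as_matrix()
s=cv2.imread('pics/s8.png');crop(s,180,140,220,185,14,'pics/s8c.png')
g=lambda P:(proj(c,P)-[180,140])*14
C=p-1.3*Rt[:,0]
print('ring top/bot',g([C+[0,0,30],C-[0,0,10]]))
d=c[2][0]; d=d-[0,0,d[2]]; d/=np.linalg.norm(d)
print('edges',g([C+23*d,C-23*d]))
P=np.array([481.3,-137.2,0]);print('pillar',g([P+[0,0,86],P+[0,0,30]]))
print('finger', g([p+23*Rt[:,1],p+35*Rt[:,1],p-23*Rt[:,1],p-35*Rt[:,1]]))
E
```

```text
cam pos [1374.8  309.1  692.3]
ring top/bot [[291.8 103.6]
 [304.6 266. ]]
edges [[408.6 227.6]
 [194.2 224.4]]
pillar [[306.7 302.9]
 [323.7 517.4]]
finger [[279.8 281.5]
 [265.1 310.9]
 [334.  173.2]
 [347.5 146.1]]
```

View pics/s8c.png

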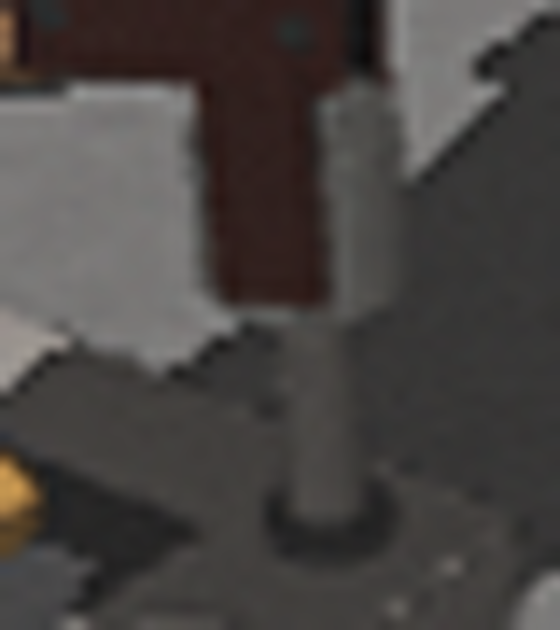

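View pics/w8.png

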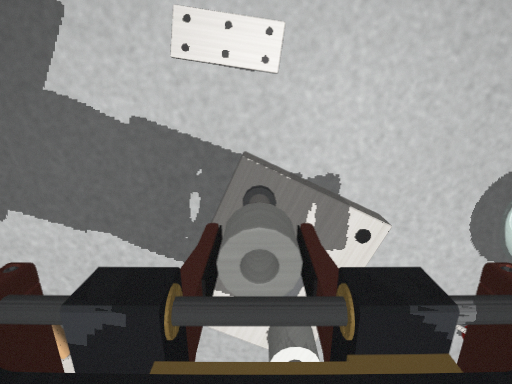

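Request:
carry_out([
  [[0.0009,0,0.003],[0,0,0],1],
  [[0,0,0.003],[0,0,0],1],
  [[0,0,0.002],[0,0,0],1],
  [[0,0,0],[0,0,0],1],
  [[0,0,0.002],[0,0,0],1],
  [[0,0,0.001],[0,0,0],1],
  [[0,0,0],[0,0,0],1],
  [[0,0,0],[0,0,0],1],
])

```text
t: 8.43
ee_pos: [482.2, -133.4, 95.4]
orientation: [-2.024, -2.401, -0.0]
ft_force: [0.1, -0.6, -1.7]
width: 46.1
```

```bash
python3 - <<'E'
from h import *
np.set_printoptions(precision=3,suppress=True)
o=readout.get_obs(); print(o['t'],o['ee_pos'],o['ft_force'],o['moment'])
a=imaging.get_image('wrist')[:,:,::-1];cv2.imwrite('pics/w9.png',a);crop(a,205,190,315,300,5,'pics/w9b.png')
s=imaging.get_image('scene')[:,:,::-1];cv2.imwrite('pics/s9.png',s);crop(s,180,140,220,185,14,'pics/s9c.png')
E
```

```text
8.4333 [ 482.242 -133.361   95.374] [ 0.074 -0.636 -1.739] [-0.074  0.077  0.039]
```

View pics/s9c.png

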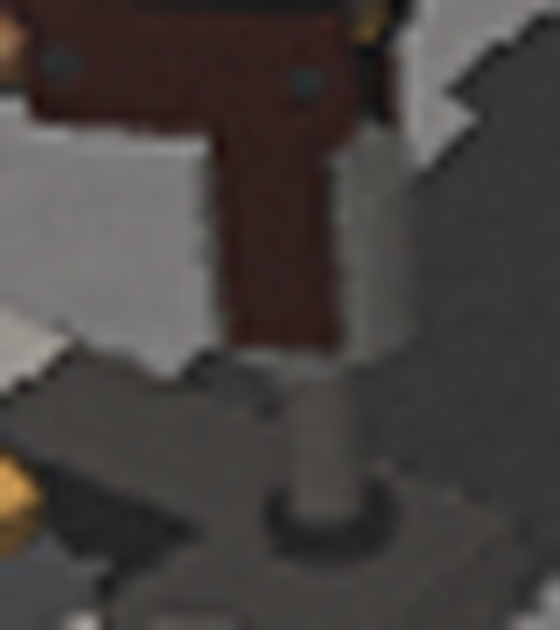

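View pics/w9b.png

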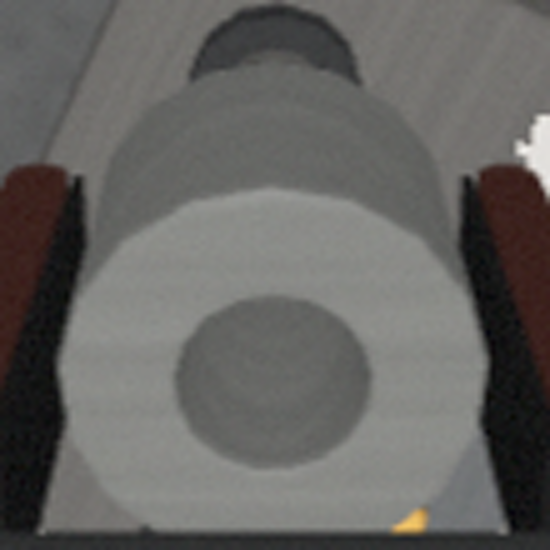

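Request:
carry_out([
  [[0,0,0.001],[0,0,0],1],
  [[0,0,0.001],[0,0,0],1],
  [[0,0,0],[0,0,0],1],
  [[0,0,0],[0,0,0],1],
])

```text
t: 8.87
ee_pos: [482.2, -133.4, 93.4]
orientation: [-2.024, -2.401, -0.0]
ft_force: [0.7, -0.2, -1.9]
width: 45.9
```

Request:
carry_out([
  [[0,0,0.001],[0,0,0],1],
  [[0,0,0.001],[0,0,0],1],
  [[0,0,0],[0,0,0],1],
  [[0,0,0],[0,0,0],1],
])

```text
t: 9.2
ee_pos: [482.2, -133.4, 91.3]
orientation: [-2.024, -2.401, -0.0]
ft_force: [-0.8, 0.0, -2.1]
width: 46.2
```

Request:
carry_out([
  [[0,0,0.001],[0,0,0],1],
  [[0,0,0.001],[0,0,0],1],
  [[0,0,0.001],[0,0,0],1],
  [[0,0,0],[0,0,0],1],
])

```text
t: 9.53
ee_pos: [482.1, -133.3, 88.2]
orientation: [-2.024, -2.401, -0.0]
ft_force: [-0.2, -0.1, -2.4]
width: 45.9
```

Request:
carry_out([
  [[0,0,0.001],[0,0,0],1],
  [[0,0,0.001],[0,0,0],1],
  [[0,0,0.001],[0,0,0],1],
  [[0,0,0],[0,0,0],1],
])

```text
t: 9.87
ee_pos: [482.1, -133.3, 85.2]
orientation: [-2.024, -2.401, -0.0]
ft_force: [0.7, 0.3, -1.8]
width: 46.0
```

```bash
python3 - <<'E'
from h import *
np.set_printoptions(precision=3,suppress=True)
o=readout.get_obs(); print(o['t'],o['ee_pos'],o['ft_force'],o['moment'])
a=imaging.get_image('wrist')[:,:,::-1];cv2.imwrite('pics/w10.png',a);crop(a,205,190,315,300,5,'pics/w10b.png')
s=imaging.get_image('scene')[:,:,::-1];cv2.imwrite('pics/s10.png',s);crop(s,180,140,220,185,14,'pics/s10c.png')
E
```

```text
9.8667 [ 482.099 -133.341   85.214] [ 0.713  0.328 -1.823] [-0.06   0.077  0.011]
```

View pics/s10c.png

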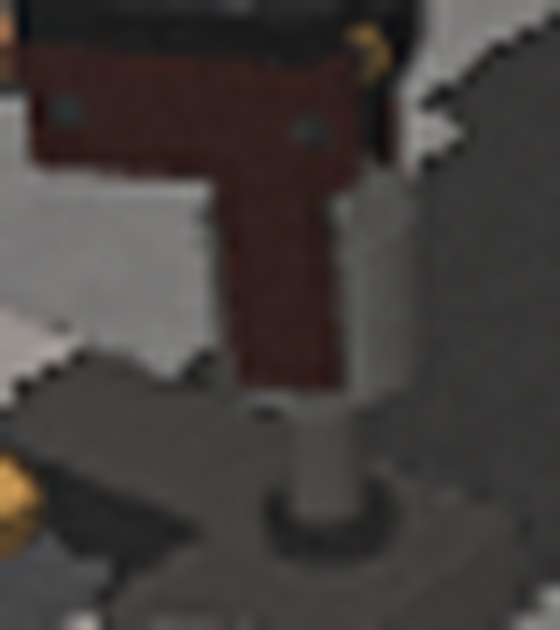

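View pics/w10b.png

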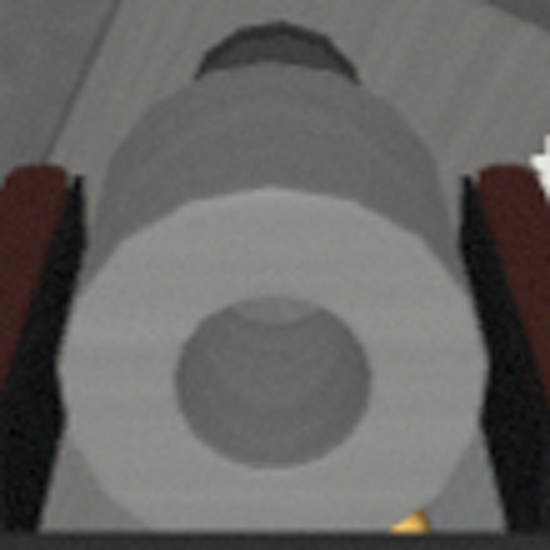

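Request:
carry_out([
  [[0,0,0.003],[0,0,0],1],
  [[0,0,0.003],[0,0,0],1],
  [[0,0,0.003],[0,0,0],1],
  [[0,0,0.003],[0,0,0],1],
  [[0,0,0],[0,0,0],1],
])

```text
t: 10.38
ee_pos: [481.8, -133.2, 72.7]
orientation: [-2.024, -2.4, 0.0]
ft_force: [-0.7, 0.6, -2.5]
width: 46.1
```

```bash
python3 - <<'E'
from h import *
np.set_printoptions(precision=3,suppress=True)
o=readout.get_obs(); print(o['t'],o['ee_pos'],o['ft_force'],o['moment'])
a=imaging.get_image('wrist')[:,:,::-1];cv2.imwrite('pics/w11.png',a);crop(a,205,190,315,300,5,'pics/w11b.png')
E
```

```text
10.3833 [ 481.764 -133.212   72.689] [-0.676  0.596 -2.468] [-0.046  0.019 -0.046]
```

View pics/w11b.png

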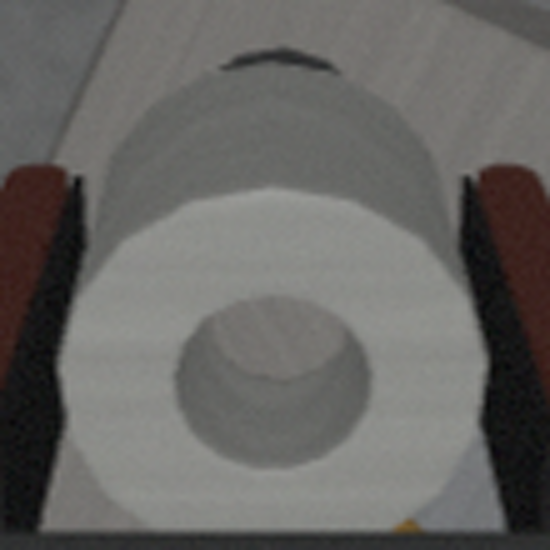

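```bash
python3 - <<'E'
from h import *
np.set_printoptions(precision=2,suppress=True)
z=72.7-86
print(tplane([(205+212/5,190+335/5),(205+355/5,190+335/5),(205+281/5,190+380/5)],-z if 0 else z))
for zz in(-29,-30,-31):print(tplane([(259.7,266.3)],zz))
E
```

```text
[[ -4.91  -7.14 -13.3 ]
 [ -4.9    9.5  -13.3 ]
 [-10.87   0.91 -13.3 ]]
[[ -1.41  -0.02 -29.  ]]
[[ -0.8   -0.03 -30.  ]]
[[ -0.18  -0.03 -31.  ]]
```

Request:
carry_out([
  [[-0.0004,0.0004,0.002],[0,0,0],1],
  [[-0.0004,0.0004,0.003],[0,0,0],1],
  [[0,0,0.003],[0,0,0],1],
  [[0,0,0.003],[0,0,0],1],
  [[0,0,0],[0,0,0],1],
  [[0,0,0],[0,0,0],1],
])

```text
t: 10.93
ee_pos: [482.9, -133.9, 62.1]
orientation: [-2.024, -2.401, 0.0]
ft_force: [0.2, 0.6, -1.5]
width: 46.1
```

```bash
python3 - <<'E'
from h import *
np.set_printoptions(precision=3,suppress=True)
o=readout.get_obs(); print(o['t'],o['ee_pos'],o['ft_force'],o['moment'])
a=imaging.get_image('wrist')[:,:,::-1];cv2.imwrite('pics/w12.png',a);crop(a,205,190,315,300,5,'pics/w12b.png')
E
```

```text
10.9333 [ 482.946 -133.945   62.143] [ 0.222  0.567 -1.545] [-0.014  0.051  0.012]
```

View pics/w12b.png

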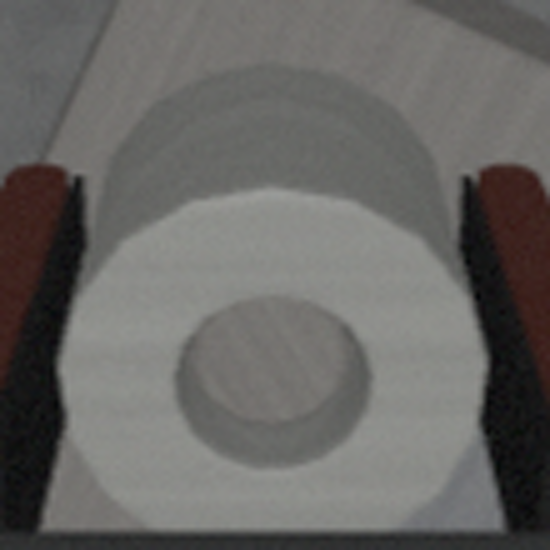

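Request:
carry_out([
  [[0,0,0.002],[0,0,0],1],
  [[0,0,0.002],[0,0,0],1],
  [[0,0,0.002],[0,0,0],1],
  [[0,0,0.002],[0,0,0],1],
  [[0,0,0],[0,0,0],1],
  [[0,0,0],[0,0,0],1],
])

```text
t: 11.48
ee_pos: [483.0, -134.0, 54.3]
orientation: [-2.024, -2.401, -0.0]
ft_force: [0.9, -0.4, -2.4]
width: 46.3
```

```bash
python3 - <<'E'
from h import *
np.set_printoptions(precision=3,suppress=True)
o=readout.get_obs(); print(o['t'],o['ee_pos'],o['ft_force'],o['moment'])
print(tplane([(259.6,274.4)],-23.9))
a=imaging.get_image('wrist')[:,:,::-1];cv2.imwrite('pics/w13.png',a);crop(a,205,190,315,300,5,'pics/w13b.png')
E
```

```text
11.4833 [ 483.004 -133.969   54.257] [ 0.861 -0.372 -2.353] [-0.01   0.021  0.014]
[[ -9.648  -0.056 -23.9  ]]
```

View pics/w13b.png

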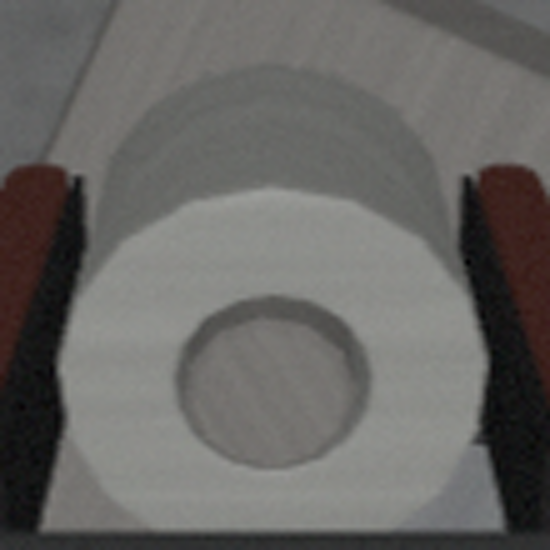

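Request:
carry_out([
  [[0,0,0.001],[0,0,0],1],
  [[0,0,0.001],[0,0,0],1],
  [[0,0,0.001],[0,0,0],1],
  [[0,0,0.001],[0,0,0],1],
])

```text
t: 11.87
ee_pos: [483.2, -134.0, 50.4]
orientation: [-2.024, -2.401, -0.0]
ft_force: [0.2, -0.0, -1.9]
width: 45.9
```

Request:
carry_out([
  [[0,0,0.001],[0,0,0],1],
  [[0,0,0.001],[0,0,0],1],
  [[0,0,0.001],[0,0,0],1],
])

```text
t: 12.12
ee_pos: [483.2, -134.0, 47.6]
orientation: [-2.024, -2.401, -0.0]
ft_force: [-1.1, -0.7, 6.1]
width: 45.5
```

Request:
carry_out([
  [[0,0,0.001],[0,0,0],1],
  [[0,0,0.001],[0,0,0],1],
])

```text
t: 12.28
ee_pos: [483.2, -134.0, 45.8]
orientation: [-2.024, -2.401, -0.0]
ft_force: [-2.2, 1.0, 6.9]
width: 45.9
```

Request:
carry_out([
  [[0,0,0.001],[0,0,0],1],
  [[0,0,0.001],[0,0,0],1],
  [[0,0,0.001],[0,0,0],1],
])

```text
t: 12.53
ee_pos: [483.2, -134.0, 42.9]
orientation: [-2.024, -2.401, -0.0]
ft_force: [-2.7, 0.7, 5.2]
width: 46.2
```

Request:
carry_out([
  [[0,0,0.001],[0,0,0],1],
  [[0,0,0.0005],[0,0,0],1],
])

```text
t: 12.7
ee_pos: [483.2, -134.0, 41.3]
orientation: [-2.024, -2.401, -0.0]
ft_force: [-2.7, 1.0, 6.6]
width: 46.3
```

Request:
carry_out([
  [[0,0,0.0005],[0,0,0],1],
  [[0,0,0.0005],[0,0,0],1],
])

```text
t: 12.87
ee_pos: [483.2, -134.0, 40.6]
orientation: [-2.024, -2.401, -0.0]
ft_force: [-4.4, 0.3, 18.1]
width: 46.2
```

Request:
carry_out([
  [[0,0,0.0005],[0,0,0],1],
  [[0,0,0],[0,0,0],1],
])

```text
t: 13.03
ee_pos: [483.2, -134.0, 40.6]
orientation: [-2.024, -2.402, -0.0]
ft_force: [-4.7, 1.6, 16.6]
width: 46.3
```

```bash
python3 - <<'E'
from h import *
np.set_printoptions(precision=3,suppress=True)
o=readout.get_obs(); print(o['t'],o['ee_pos'],o['ft_force'],o['moment'])
a=imaging.get_image('wrist')[:,:,::-1];cv2.imwrite('pics/w14.png',a);crop(a,205,190,315,300,5,'pics/w14b.png')
s=imaging.get_image('scene')[:,:,::-1];cv2.imwrite('pics/s14.png',s);crop(s,180,140,220,185,14,'pics/s14c.png')
E
```

```text
13.0333 [ 483.165 -134.023   40.616] [-4.724  1.647 16.626] [ 0.072  0.734 -0.018]
```

View pics/w14b.png

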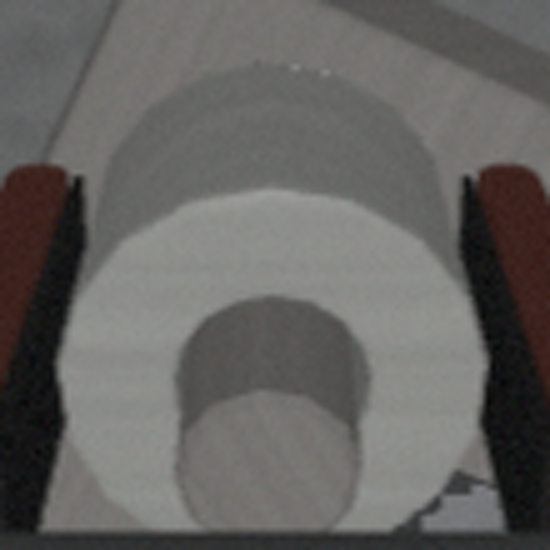

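View pics/s14c.png

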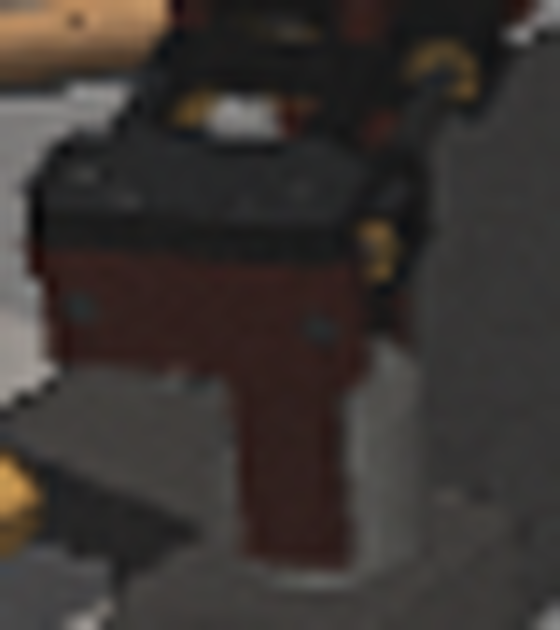

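Request:
carry_out([
  [[0,0,0.0005],[0,0,0],1],
  [[0,0,0.0005],[0,0,0],1],
  [[0,0,0],[0,0,0],1],
])

```text
t: 13.38
ee_pos: [483.1, -134.0, 40.4]
orientation: [-2.024, -2.402, -0.0]
ft_force: [-7.1, 1.5, 27.6]
width: 46.4
```

```bash
python3 - <<'E'
from h import *
np.set_printoptions(precision=3,suppress=True)
o=readout.get_obs(); print(o['t'],o['ee_pos'],o['ft_force'],o['moment'])
a=imaging.get_image('wrist')[:,:,::-1];cv2.imwrite('pics/w15.png',a);crop(a,205,190,315,300,5,'pics/w15b.png')
E
```

```text
13.3833 [ 483.126 -134.045   40.415] [-7.132  1.539 27.593] [ 0.188  1.426 -0.082]
```

View pics/w15b.png

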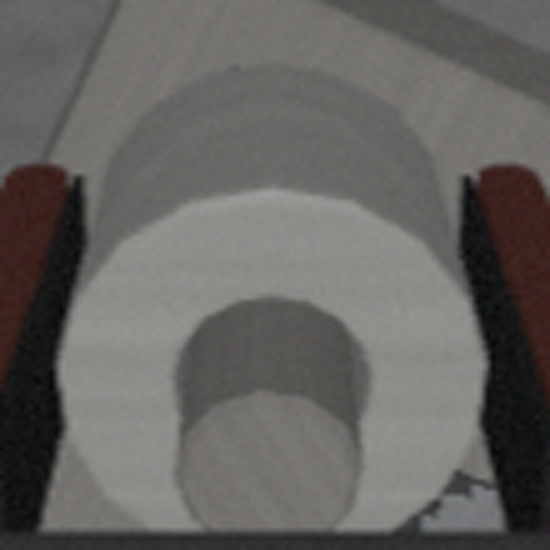

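Request:
carry_out([
  [[0,0.0005,0],[0,0,0],1],
  [[0,0.0005,0],[0,0,0],1],
  [[0,0,0],[0,0,0],1],
])

```text
t: 13.68
ee_pos: [483.2, -134.0, 40.4]
orientation: [-2.023, -2.401, 0.001]
ft_force: [-11.5, 0.1, 31.4]
width: 46.5
```

Request:
carry_out([
  [[0,-0.001,0],[0,0,0],1],
  [[0,-0.001,0],[0,0,0],1],
  [[0,0,0],[0,0,0],1],
])

```text
t: 13.93
ee_pos: [483.1, -134.1, 40.4]
orientation: [2.025, 2.401, 0.002]
ft_force: [-4.1, 4.2, 24.1]
width: 45.9
```

Solid stop at a stable height. Ease off the load, then open.

Request:
carry_out([
  [[0,-0.0005,-0.001],[0,0,0],1],
  [[0,0,0],[0,0,0],1],
  [[0,0,0],[0,0,0],0.3],
  [[0,0,0],[0,0,0],0.3],
  [[0,0,0],[0,0,0],0.3],
  [[0,0,0],[0,0,0],0.3],
  [[0,0,0],[0,0,0],0.3],
  [[0,0,0],[0,0,0],0.3],
])

```text
t: 14.6
ee_pos: [481.5, -134.3, 39.2]
orientation: [-2.024, -2.401, -0.0]
ft_force: [-0.0, 0.0, -0.8]
width: 61.5
```

```bash
python3 - <<'E'
from h import *
np.set_printoptions(precision=3,suppress=True)
o=readout.get_obs(); print(o['t'],o['ee_pos'],o['ft_force'],o['width'])
a=imaging.get_image('wrist')[:,:,::-1];cv2.imwrite('pics/w16.png',a);crop(a,205,190,315,300,5,'pics/w16b.png')
E
```

```text
14.6 [ 481.533 -134.253   39.24 ] [-0.047  0.028 -0.798] 61.51395908294003
```

View pics/w16b.png

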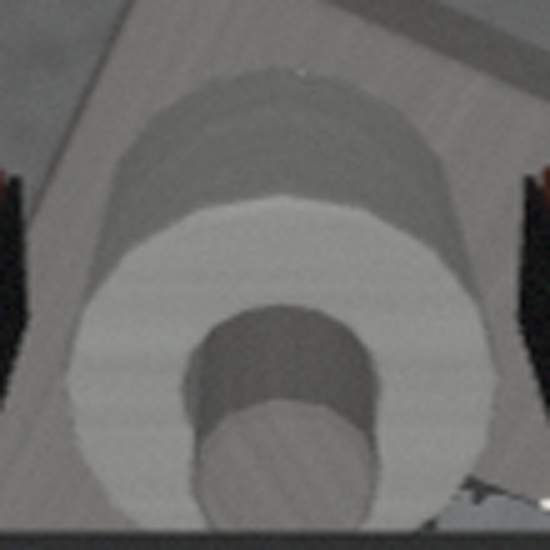

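Request:
carry_out([
  [[0,0.001,-0.004],[0,0,0],0.3],
  [[0,0.001,-0.008],[0,0,0],0.3],
  [[0,0,-0.012],[0,0,0],0.3],
  [[0,0,-0.02],[0,0,0],0.3],
  [[0,0,-0.025],[0,0,0],0.3],
  [[0,0,-0.025],[0,0,0],0.3],
  [[0,0,-0.02],[0,0,0],0.3],
  [[-0.02,0,-0.01],[0,0,0],0.3],
  [[-0.025,0,0],[0,0,0],0.3],
  [[-0.02,0,0],[0,0,0],0.3],
  [[0,0,0],[0,0,0],0.3],
  [[0,0,0],[0,0,0],0.3],
])

```text
t: 15.65
ee_pos: [494.7, -198.6, 164.0]
orientation: [-2.027, -2.4, -0.001]
ft_force: [0.1, -0.4, -0.3]
width: 61.3
```

```bash
python3 - <<'E'
from h import *
np.set_printoptions(precision=3,suppress=True)
o=readout.get_obs(); print(o['t'],o['ee_pos'],o['ft_force'],o['width'])
a=imaging.get_image('wrist')[:,:,::-1];cv2.imwrite('pics/w17.png',a)
s=imaging.get_image('scene')[:,:,::-1];cv2.imwrite('pics/s17.png',s);crop(s,135,130,335,255,4,'pics/s17c.png')
E
```

```text
15.65 [ 494.71  -198.605  163.957] [ 0.053 -0.352 -0.326] 61.2560639269432
```

View pics/w17.png

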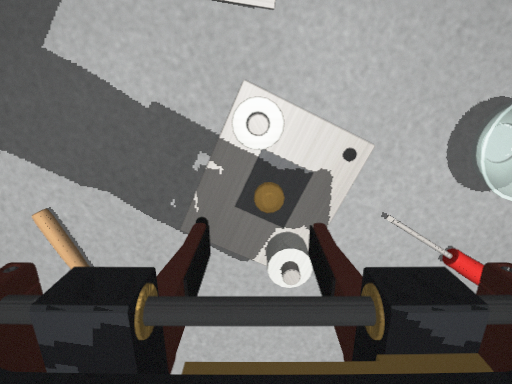

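View pics/s17c.png

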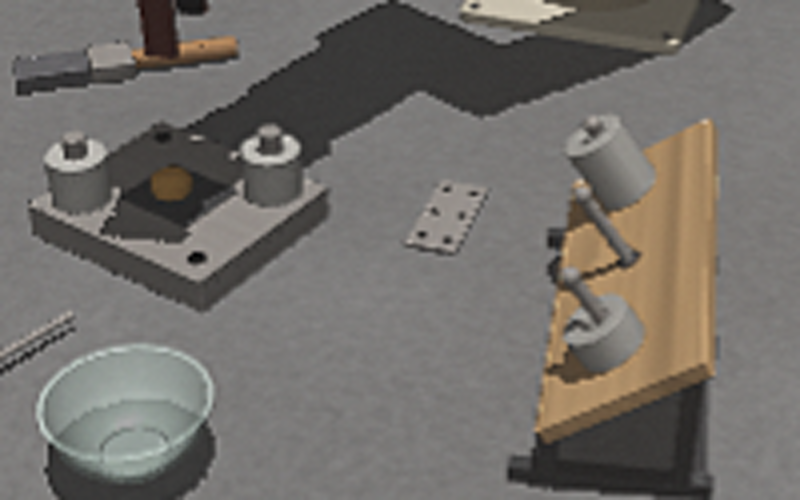

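```bash
python3 - <<'E'
from h import *
s=cv2.imread('pics/s17.png');A=s[158:190,140:170];B=s[156:188,190:220]
cv2.imwrite('pics/cmp.png',cv2.resize(np.hstack([A,B]),None,fx=12,fy=12,interpolation=cv2.INTER_CUBIC))
E
```

```text
(no output)
```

View pics/cmp.png

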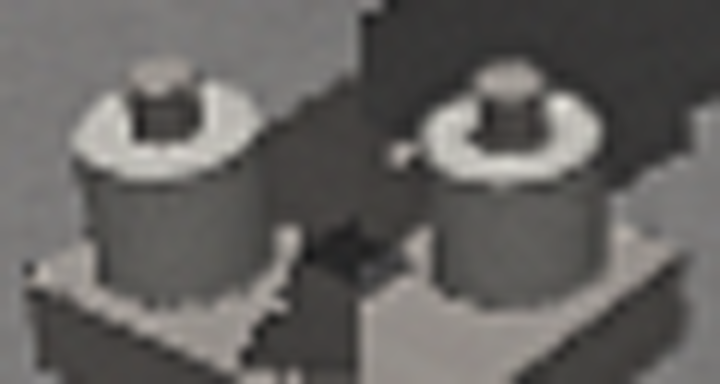

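Both collars sit alike, with the same pillar showing above each and no gap below, so I'm handing in.

```bash
python3 -c "
from workcell import close_job
print(close_job())"
```

```text
the job is handed in; nothing more can be done
None
```

The middle-height collar is on the bare pillar, seated on the die plate and released, and the job was handed in at about 15.8 s of the 54 s allowed.

**What I did:** The 40 mm collar hung on the centre peg. I gripped it along the peg axis, shifted it about 5 mm up the slope to clear the ball end, and drew it off. I then lined it up over the bare pillar using the wrist and scene views. It threaded over the pillar without noticeable contact. The sleeve met it at about 8 N and slid down until the collar hit a hard stop, with the tool at about 40.5 mm and the force reaching roughly 31 N. I eased the load, opened the gripper and backed away.

**Last checks:**
- **Seating:** in the scene view the fitted collar and the fixed one look the same: equal pillar showing above each, and no visible gap below.
- **Left alone:** the low and tall collars still hang on their pegs. The insert and the nearby items I could see look undisturbed.
- **Robot:** it ended clear of everything, with tool force near zero.

**Disagreements:**
- **Collar height in the grip:** estimates from its outer and bore diameters differed by several millimetres, so I corrected sideways by under 1 mm on the way down.
- **Side force at the stop:** it was about 7 N. My first correction raised it to about 11 N; moving the other way brought it down to about 6 N. It was zero after release.

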